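Slide the shelf board home and shoot its bolt

TASK

Push the yellow shelf board along its rails until you feel it drop into its locating notches and lie flat on the rails at the far end, by the white marks, without ramming it. Then push the red bolt knob in towards the rails as far as it goes, closing the bolt behind the board. Lift nothing: the jar rides upright on the board untouched, the other things are left alone, and you finish clear of everything.

Things in the scene. Friction and masses are not known exactly. Their poses are not given: they have to be found in the camera images.
- rack: Fixed rack base, 340 mm long (x) by 265 wide (y), origin on the bench under its centre, z up. Grey steel rails along x, 50 to 92.5 mm either side of the centre line, tops 40 mm above the bench; black lips outside them 58 mm high, corner sockets 56 mm. Between the rails it is open to the bench but for 18 mm high cross bars at both ends (|x| over 142 mm). The board slides towards +x.
- home (a point): Point fixed to the rack, 70 mm along its +x from its centre, 46 mm above the bench: where the board's middle lies once it has dropped home (within 3.5 mm along the rails). White lines across the lips, at the rack's x = 140 mm, show where its leading edge then lies.
- board: Loose yellow board, 140 mm along x (sliding direction) by 180 along y, 12 thick, on four 10 mm feet; origin at foot level under its centre; about 0.5 kg. It starts standing on the rails, square with the rack, 95 to 155 mm short of home (top 62 mm above the bench). Friction 1 to 4 N. At home it drops 10 mm by itself into notches in the rails (top 52 mm), whose walls stop it sliding on.
- board_mid (a point): Centre of the board's plate, half-way through its thickness (56 mm above the bench while riding, 46 mm when home).
- board_near_edge (a point): Middle of the board's trailing edge face (the -x edge, 180 mm long, 12 mm thick), half-way through the thickness: the place to push, towards the rack's +x. It travels along the open gap between the rails. The first touch at over 30 mm/s gives a brief jolt of 10 to 20 N; a soft touch does not.
- bolt_knob (a point): Middle of the upright red knob, 14 mm wide, on the steel bolt at the rack's +y side (x = -13 mm, y = 150 mm when drawn back). It spans 52 to 85 mm above the bench; the bolt's tail reaches 26 mm outward of it, top 52 mm above the bench. Pushed to the rack's -y, the bolt slides in over the rail behind a board that is home; a board not home is in its way.
- bolt (a joint): Travel of the bolt in m: 0 is drawn back, 0.040 is fully shot, at its stop. It starts between 0 and 0.006, takes about 2 N to slide and stays where it is left.
- jar_mid (a point): Middle (half-way up) of a loose white jar with a black lid, 48 mm in diameter, 55 mm high, about 0.15 kg, standing on the board ahead of its middle.
- bits: Loose red drill-bit block, 45 x 110 x 28 mm with bits standing up to 83 mm high, origin under its centre; stands beside the rack on its -y side. Leave alone.
- case: Loose white parts case with yellow lid, 75 x 100 x 29 mm, origin under its centre; beside the rack on its +y side, near its far end. Leave alone.
- driver: Loose screwdriver with an orange handle, lying beside the rack on its -y side. Leave alone.
Not all that is in view belongs to the job. Leave any purple look-alike of the board alone.

How it is judged:
By the outcome, as a careful person would: the job done as asked, in the order asked, and still so for the second after the job is handed in, with the robot touching nothing.
It also fails if it takes over 54 s, if anything falls off the work surface, if the arm or the gripper's body presses on something with over 40 N, if the wrist force passes 120 N, or if a joint passes its speed limit or range.

ROBOT

A 6-joint arm with a two-finger parallel gripper is mounted at the origin on the work surface. World frame = base frame: x ahead of the robot, y to its left, z up, the work surface at z = 0. Lengths are in m, angles in rad, forces in N, time in s.
With the tool pointing down it reaches from about 0.275 to 0.875 m from the base axis. Payload 12.5 kg.
Tool frame: the origin (TCP) lies on the centre line of the jaws, within the pads' length; the fingertips stand 17 mm ahead of it and the grasp point (between the pads) lies 2 mm behind it; z points along the fingers, y is the direction in which the jaws open and shut (so a half turn about z gives the same grasp; the last joint's range is limited). The gripper opens to 85 mm and grips with 20 to 120 N. Pads are 22 mm wide; open, the fingers measure 114 mm over their backs; the gripper's body (76 mm by 85 mm) begins 54 mm behind the grasp point. The pads swing forward as they close: fully open they stand 13 mm farther back than shut.
Start: joints at [-1.206, 0.351, 1.652, -0, 1.139, -0.085], TCP at [0.239, -0.495, 0.248] pointing down, gripper open.
Joint ranges: [-2.75, 2.75], [-0.79, 2.1], [0.01, 2.65], [-1.57, 4.71], [0.07, 3.14], [-2.87, 2.87]. Speed limits (rad/s): [2.22, 2.22, 2.79, 3.14, 3.14, 3.14].

INTERFACE

Orientations are given as a 3x3 rotation matrix whose columns are the frame's x, y, z axes.
In Python, from cell import * gives the robot as it stands.
- The arm moves only by the shell command python3 -m jog 'ROWS'. ROWS is a JSON object of lists of equal length, an entry for each row: "jaw": the opening, from 0 (shut) to 1 (fully open); "travel": the shift along the world's x, y, z in cm, a list of three; "angular": the turn, a rotation vector about the world's x, y, z in rad, a list of three. In form: {"jaw": [jaw, ...], "travel": [[dx, dy, dz], ...], "angular": [[wx, wy, wz], ...]}. A call has 1 to 20 rows; each row is the pose to reach, as a shift and turn from the pose commanded when the call began; what a row does not reach only later rows make up. A row lasts 1/10 s, in which the tool goes at most 50 mm and 8.59 degrees, less where a joint would pass 70% of its speed; a pose out of reach is approached as far as the arm can. A call with a gripper value outside its range is refused whole. The fingers move at their own pace and stop on an object; the grip force is fixed at half the most. Time passes only in rows, so rows that repeat a pose let the fingers close. It gives the time, the measured TCP pose, the force and the opening at its end, in the units of the state.
- sense(): the state, without advancing time (a new reading comes with each control period).
- camera(name): name is "scene" or "top" or "wrist"; returns the picture (480x640x3 uint8, red, green, blue); there is no depth.
- camera_model(name): a dict with "vfov" (degrees; the focal length in pixels is half the picture's height over the tangent of half this angle, whatever the lens; pixels are square), "cx", "cy" (the principal point, pixels), "k1" (the pictures are not rectified: a ray, as slopes to the right and down, at radius r is drawn at 1 + k1 r^2 times it, then the intrinsics apply), "R" (3x3) and "t" (3): a world point X has camera coordinates R X + t. Camera axes: x right, y down, z forward; pixel columns grow to the right and rows downward; lengths in m; the calibration is good to about 2 mm. A picture is of the moment at which its call begins: read the wrist's pose just before it. camera_model takes no time and is no camera call; for the wrist camera it gives the pose at the moment of the call.
- close_job(): hands the job in, once; it reports no verdict.
Trained networks look in the newest picture that a camera, given by its name, has taken for a name from the list of things; names that differ only in an ending like _2 or _b are one class to them, and where a whole thing is asked for, a point or a joint stands for the part that bears it (a point fixed in the world has none). Each returns a list of dicts, best first, with "p" (0 to 1); they miss things now and then, are a little off and sometimes report something else, mostly with a low value. They report only what shows in the picture. A call takes as long as a camera call. They do not tell look-alikes from the thing itself.
- outline_of(camera, target): "pixels" (480x640 bool, what is visible of it) and "bbox" ([left, top, right, bottom] in pixels, round what is visible of it).
The state is a dict: "time": time; "q": joint angles; "qd": joint speeds; "joint_torque": joint torques, N m; "ee_pos": TCP position; "tcp_rot": TCP orientation; "ft_force": force on the tool from outside, world axes, zero at the start; "torque": the same for the moment, N m; "grip_width": finger opening in m.
Only numpy, scipy, OpenCV 4.12 (cv2) and the standard library are available. Lean on these libraries where they do the work, as an engineer would, in place of code of your own. Each camera call takes 0.05 s, during which the arm holds its last target.

## Working session

There is one attempt and no reset: what is moved stays moved. The work goes in short steps, Python scripts to look and compute and a shell command to move; the robot and the scene stay as the last step left them, time stands still between calls to the robot, and variables do not carry over. Pictures are saved under pics/ and viewed, and the job is handed in when it is done.

```bash
ls; mkdir -p pics
python3 - <<'E'
from cell import *
import cv2
for n in ["scene","top"]:
    im=camera(n); cv2.imwrite(f"pics/{n}0.png",im[:,:,::-1]); m=camera_model(n); print(n,m)
s=sense(); print(s)
E
```

```text
pics
scene {'vfov': 52.83413507528199, 'cx': 325.57520698543544, 'cy': 248.72101914734822, 'k1': -0.11238155827327692, 'R': array([[-0.15602785,  0.9877508 ,  0.00191336],
       [ 0.71786875,  0.11472665, -0.68666022],
       [-0.6784687 , -0.10576458, -0.72697598]]), 't': array([ 0.13303437, -0.34751503,  1.29653651])}
top {'vfov': 49.18710814457858, 'cx': 323.69591689499794, 'cy': 234.68078457972538, 'k1': 0.003711254852600143, 'R': array([[-0.0083289 , -0.99988528, -0.01265126],
       [-0.99578162,  0.00944949, -0.09126699],
       [ 0.09137606,  0.01183774, -0.99574609]]), 't': array([-0.02284054,  0.56877501,  1.04384548])}
{'time': 0.1, 'q': array([-1.20560603e+00,  3.51178627e-01,  1.65235646e+00,  3.63149858e-05,
        1.13910137e+00, -8.45937567e-02]), 'qd': array([-0.00111336, -0.00228247, -0.00221101, -0.00193107,  0.0006786 ,
        0.0015176 ]), 'joint_torque': array([-6.10271445e-05, -5.06828249e+01, -2.91877949e+01, -1.57117888e-04,
        2.65672716e-03,  4.87946886e-05]), 'ee_pos': array([ 0.23905783, -0.49502042,  0.24781567]), 'tcp_rot': array([[ 9.00547645e-01,  4.34757199e-01, -3.41964601e-04],
       [ 4.34757317e-01, -9.00547112e-01,  9.86756388e-04],
       [ 1.21044210e-04, -1.03729275e-03, -9.99999455e-01]]), 'ft_force': array([ 0.19374977, -0.41307892, -0.69639149]), 'torque': array([-0.01316688, -0.04630708,  0.00245271]), 'grip_width': 0.08557243184264471}
```

View pics/scene0.png

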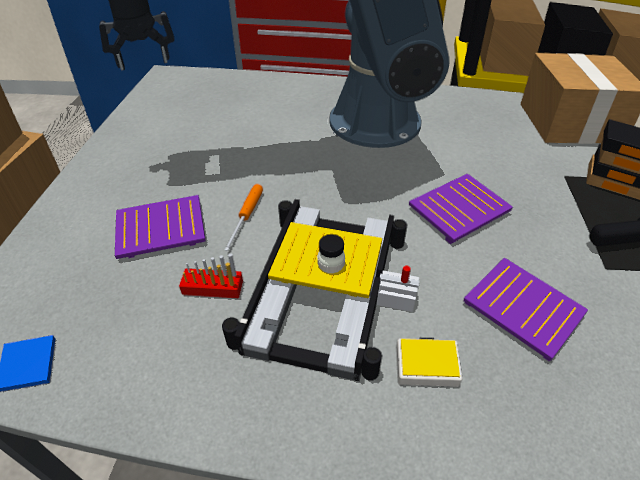

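View pics/top0.png

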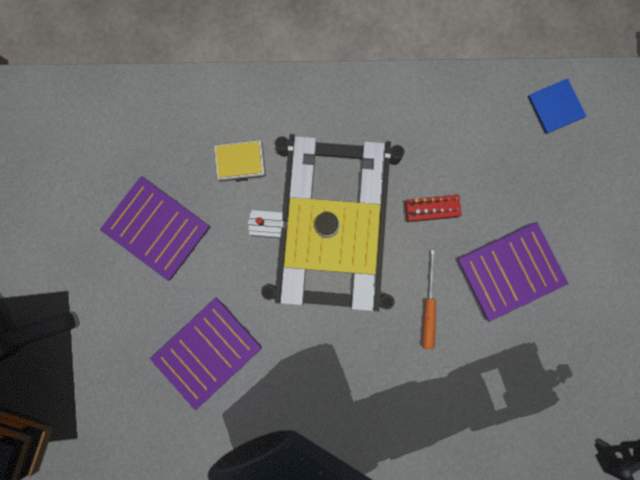

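The scene and top pictures show only one yellow board carrying the jar, at top (332,235). It stands on the rails near the robot. The purple ones at (155,228), (206,352) and (513,271) are decoys. The red knob is at top (260,221) and the far notches are at about (308,159) and (367,163).

```bash
cat > h.py <<'E'
from cell import *
import numpy as np, cv2
def px2w(n,uv,z,m=None):
    m=m or camera_model(n); f=240/np.tan(np.radians(m['vfov'])/2)
    uv=np.atleast_2d(np.array(uv,float)); d=(uv-[m['cx'],m['cy']])/f
    s=d.copy()
    for _ in range(20): s=d/(1+m['k1']*(s**2).sum(1,keepdims=True))
    r=np.c_[s,np.ones(len(s))]@m['R']; c=-m['R'].T@m['t']
    return c+r*((z-c[2])/r[:,2])[:,None]
def w2px(n,X,m=None):
    m=m or camera_model(n); f=240/np.tan(np.radians(m['vfov'])/2)
    X=np.atleast_2d(X)@m['R'].T+m['t']; s=X[:,:2]/X[:,2:]
    return s*(1+m['k1']*(s**2).sum(1,keepdims=True))*f+[m['cx'],m['cy']]
def rectw(mask,n,z):
    c=max(cv2.findContours(mask.astype(np.uint8),cv2.RETR_EXTERNAL,cv2.CHAIN_APPROX_NONE)[0],key=cv2.contourArea)[:,0]
    w=px2w(n,c,z)[:,:2]; return cv2.minAreaRect((w*1000).astype(np.float32))
E
python3 - <<'E'
from h import *
for n in ["top","scene"]:
    im=camera(n)
    for t,z in [("rack",.05),("board",.062),("bolt_knob",.085),("jar_mid",.055+.062),("bits",.028),("case",.029),("driver",.015)]:
        for o in outline_of(n,t)[:3]:
            if o['p']<.2: continue
            p=o['pixels']; v,u=np.nonzero(p)
            print(n,t,round(o['p'],2),o['bbox'],p.sum(),rectw(p,n,z),px2w(n,[u.mean(),v.mean()],z)[0].round(4))
im=camera("top"); cv2.imwrite("pics/topcrop.png",cv2.resize(im[120:320,200:470,::-1],None,fx=2.9,fy=2.9,interpolation=cv2.INTER_CUBIC))
im=camera("scene"); cv2.imwrite("pics/scenecrop.png",cv2.resize(im[190:390,210:480,::-1],None,fx=2.9,fy=2.9,interpolation=cv2.INTER_CUBIC))
E
```

```text
top rack 0.57 [247.2, 136.6, 403.8, 312.2] 9265 ((596.1336059570312, -27.235366821289062), (300.1872253417969, 340.8351135253906), 85.00053405761719) [ 0.6002 -0.0355  0.05  ]
top board 0.87 [148.3, 298.0, 260.9, 410.7] 6387 ((338.6302185058594, 202.89675903320312), (136.37013244628906, 176.52386474609375), 42.57963943481445) [0.338  0.2031 0.062 ]
top board 0.82 [100.1, 178.2, 210.5, 279.8] 5987 ((582.6820678710938, 306.67437744140625), (176.75221252441406, 137.315673828125), 52.39419937133789) [0.5821 0.3064 0.062 ]
top board 0.76 [456.4, 222.0, 566.8, 321.7] 6307 ((490.679443359375, -394.6219482421875), (137.241455078125, 177.31512451171875), 24.54757308959961) [ 0.4905 -0.3944  0.062 ]
top bolt_knob 0.58 [248.9, 213.2, 279.6, 227.4] 236 ((589.6276245117188, 84.54984283447266), (66.52764892578125, 16.15105438232422), 84.66505432128906) [0.5884 0.0854 0.085 ]
top jar_mid 0.89 [314.8, 210.1, 336.4, 238.7] 529 ((580.2428588867188, -33.44937515258789), (44.87733840942383, 48.888946533203125), 89.42317962646484) [ 0.5801 -0.033   0.117 ]
top jar_mid 0.21 [252.3, 214.6, 284.4, 226.4] 15
[... 1553 characters left out ...]
.74 [315.3, 232.5, 346.1, 273.3] 924 ((609.1215209960938, -30.298715591430664), (86.22740173339844, 44.54720687866211), 7.478735446929932) [ 0.6107 -0.0294  0.117 ]
scene bits 0.77 [181.1, 256.4, 240.6, 297.9] 1938 ((615.9669189453125, -247.87661743164062), (103.58206939697266, 114.07758331298828), 6.860083103179932) [ 0.6292 -0.2451  0.028 ]
scene case 0.86 [396.0, 342.2, 465.4, 388.6] 2917 ((735.8685913085938, 146.4840087890625), (88.62602233886719, 102.20777893066406), 6.150391578674316) [0.7393 0.1469 0.029 ]
scene driver 0.56 [225.5, 186.3, 264.7, 247.2] 502 ((418.63714599609375, -240.99009704589844), (28.354001998901367, 172.65052795410156), 86.06718444824219) [ 0.407  -0.2393  0.015 ]
```

View pics/topcrop.png

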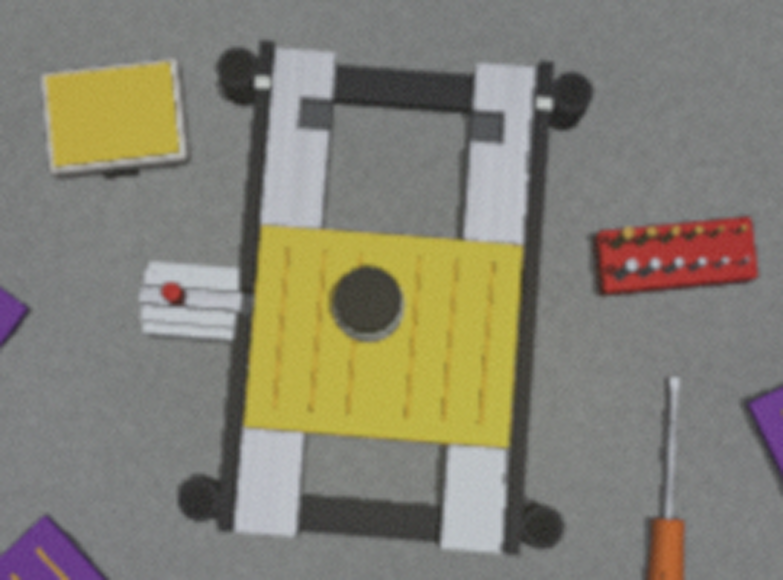

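View pics/scenecrop.png

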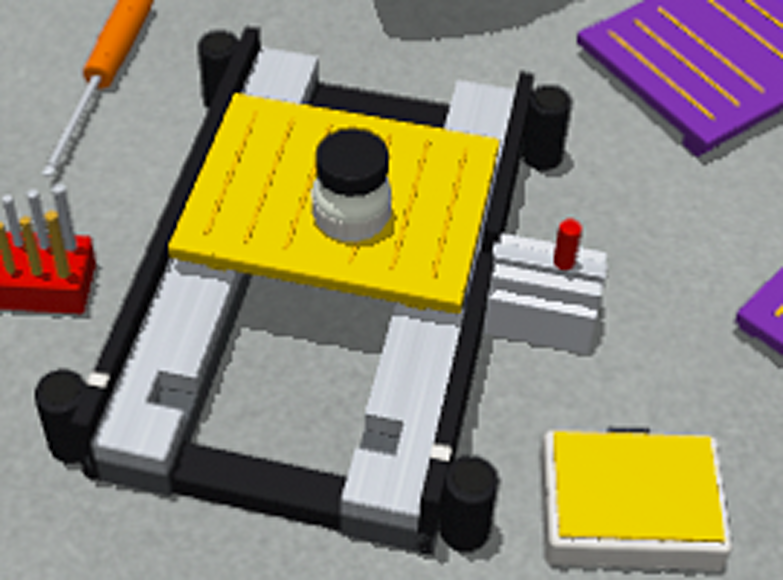

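Run:
```python
from h import *
def T(l): return np.array(l,float)/2.9+[200,120]-[.33,.33]
def S(l): return np.array(l,float)/2.9+[210,190]-[.33,.33]
print("marks top",px2w("top",T([[262,82],[544,103]]),.058).round(4))
print("marks scene",px2w("scene",S([[97,380],[440,453]]),.058).round(4))
# rail ends top z=.04 : far outer/inner, near
print("rail top far",px2w("top",T([[333,52],[475,65]]),.04).round(4),"near",px2w("top",T([[236,530],[298,537],[441,546],[506,552]]),.04).round(4))
for n in ["top","scene"]:
    im=camera(n); hsv=cv2.cvtColor(im,cv2.COLOR_RGB2HSV)
    m=cv2.inRange(hsv,(22,120,60),(34,255,255)); 
    k,l,st,c=cv2.connectedComponentsWithStats(m)
    for i in range(1,k):
        if st[i,4]>3000:
            p=l==i; r=rectw(p,n,.062); print(n,r,cv2.boxPoints(r))
    m=cv2.inRange(hsv,(0,150,60),(6,255,255))|cv2.inRange(hsv,(174,150,60),(180,255,255))
    k,l,st,c=cv2.connectedComponentsWithStats(m)
    for i in range(1,k):
        if 20<st[i,4]<300: print(n,"red",st[i],c[i],px2w(n,c[i],.0685)[0].round(4),px2w(n,c[i],.085)[0].round(4))
```

```text
marks top [[ 0.7413  0.038   0.058 ]
 [ 0.7243 -0.1569  0.058 ]]
marks scene [[ 0.7267 -0.1552  0.058 ]
 [ 0.7434  0.0389  0.058 ]]
rail top far [[ 0.7671 -0.0109  0.04  ]
 [ 0.7565 -0.1109  0.04  ]] near [[ 0.4326  0.058   0.04  ]
 [ 0.4275  0.0154  0.04  ]
 [ 0.4206 -0.0826  0.04  ]
 [ 0.4162 -0.1269  0.04  ]]
top ((563.8831787109375, -44.756614685058594), (181.51010131835938, 139.1395721435547), 85.3377685546875) [[ 487.16687 -129.55664]
 [ 625.84607 -140.86612]
 [ 640.5995    40.04341]
 [ 501.9203    51.35289]]
top red [257 218   6   6  23] [259.13043478 220.52173913] [0.5938 0.0983 0.0685] [0.5918 0.0961 0.085 ]
scene ((571.4799194335938, -43.19410705566406), (179.9826202392578, 148.74864196777344), 85.18351745605469) [[ 489.81216  -126.622826]
 [ 638.0355   -139.11243 ]
 [ 653.1477     40.23461 ]
 [ 504.92432    52.724213]]
scene red [291  72  31   2  35] [306.05714286  72.48571429] [-0.1109 -0.2082  0.0685] [-0.0782 -0.2016  0.085 ]
scene red [401 266   9  17 113] [405.07079646 273.81415929] [0.5944 0.0983 0.0685] [0.6088 0.097  0.085 ]
```

```bash
python3 -m jog '{"jaw":[0,0,0,0,0,0,0,0,0,0,0,0,0,0],"travel":[[1,2,0],[2.6,5.3,0],[4.4,9,0],[6.3,12.9,0],[8.2,16.8,0],[10.1,20.7,0],[12,24.6,0],[13.9,28.5,0],[15.8,32.4,0],[17.7,36.3,0],[19.6,40.2,0],[21.2,43.4,0],[22.4,45.9,0],[22.4,45.9,0]],"angular":[[0,0,-0.02],[0,0,-0.06],[0,0,-0.1],[0,0,-0.15],[0,0,-0.2],[0,0,-0.25],[0,0,-0.3],[0,0,-0.35],[0,0,-0.4],[0,0,-0.44],[0,0,-0.48],[0,0,-0.51],[0,0,-0.537],[0,0,-0.537]]}'
```

```text
time: 2.5
ee_pos: [0.4641, -0.0339, 0.2483]
tcp_rot: [[0.996, -0.085, 0.0], [-0.085, -0.996, 0.0], [0.0, -0.0, -1.0]]
ft_force: [-0.1, -0.3, -0.2]
grip_width: -0.0006
```

```bash
python3 -m jog '{"jaw":[0,0,0,0,0],"travel":[[0,-0.1,-1.5],[0,-0.1,-4.5],[0,-0.1,-7.5],[0,-0.1,-9],[0,-0.1,-9]],"angular":[[0,0,0],[0,0,0],[0,0,0],[0,0,0],[0,0,0]]}'
python3 - <<'E'
from h import *
s=sense(); m=camera_model("wrist"); im=camera("wrist"); 
e=px2w
u=np.array([.9963,-.0865]);v=np.array([.0865,.9963]);C=np.array([.594,-.047])
im=im[:,:,::-1].copy(); cv2.imwrite("pics/w1.png",im)
for y in(-.09,0,.09):
    p=w2px("wrist",[*(C-.1*u+y*v),.062],m)[0]; print(p); cv2.circle(im,tuple(int(a) for a in p),4,(255,0,255),1)
cv2.imwrite("pics/w1m.png",im)
E
```

```text
time: 3.0
ee_pos: [0.4619, -0.0376, 0.1567]
tcp_rot: [[0.996, -0.087, -0.004], [-0.087, -0.996, 0.001], [-0.004, -0.0, -1.0]]
ft_force: [0.1, 0.8, 0.7]
grip_width: -0.0002
[482.77592702 189.77507254]
[314.45184593 189.60063007]
[146.54206891 190.30172383]
```

View pics/w1m.png

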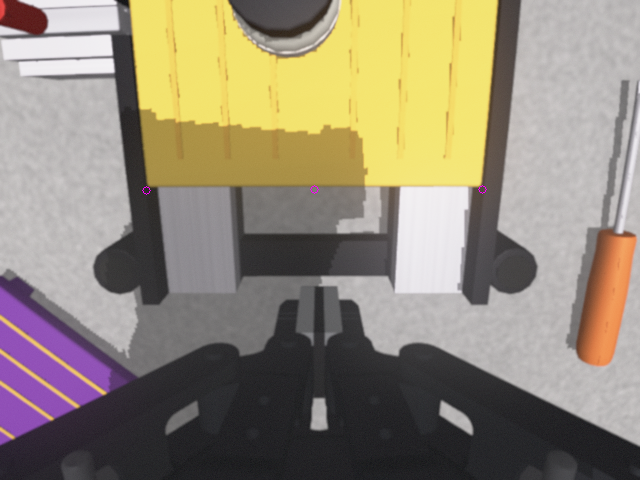

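The wrist picture shows the board's trailing edge at row 186, against 190 predicted. The fingers are centred on the gap at column 320, so I'll descend.

```bash
python3 -m jog '{"jaw":[0,0,0,0,0,0,0],"travel":[[0,0,-1.5],[0,0,-4],[0,0,-6.5],[0,0,-9],[0,0,-10.5],[0,0,-11],[0,0,-11]],"angular":[[0,0,0],[0,0,0],[0,0,0],[0,0,0],[0,0,0],[0,0,0],[0,0,0]]}'
python3 - <<'E'
from h import *
cv2.imwrite("pics/s2.png",cv2.resize(camera("scene")[150:400,180:480,::-1],None,fx=2.4,fy=2.4)); s=sense();print(s['ee_pos'],s['ft_force'])
E
```

```text
time: 3.75
ee_pos: [0.4635, -0.0375, 0.0488]
tcp_rot: [[0.996, -0.087, 0.0], [-0.087, -0.996, -0.0], [0.0, 0.0, -1.0]]
ft_force: [0.3, 0.0, 0.7]
grip_width: -0.0002
[ 0.46381911 -0.03750551  0.04924378] [-1.00453859  0.75460074  0.2538309 ]
```

View pics/s2.png

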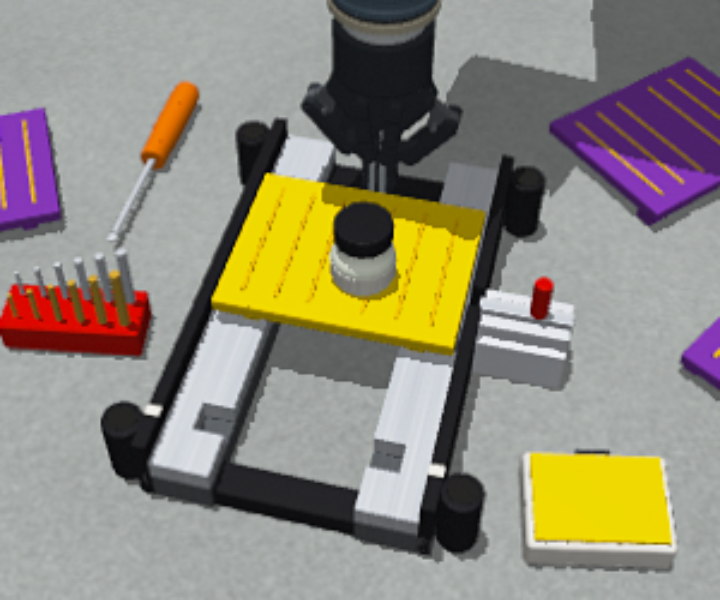

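```bash
python3 -m jog '{"jaw":[0,0,0,0,0,0,0,0,0,0,0,0,0,0],"travel":[[0.4,0,0],[0.9,0,0],[1.2,0,0],[1.4,0,0],[1.6,0,0],[1.8,0,0],[2.0,0,0],[2.2,0,0],[2.4,-0.05,0],[2.6,-0.05,0],[2.8,-0.1,0],[3.0,-0.1,0],[3.2,-0.1,0],[3.2,-0.1,0]],"angular":[[0,0,0],[0,0,0],[0,0,0],[0,0,0],[0,0,0],[0,0,0],[0,0,0],[0,0,0],[0,0,0],[0,0,0],[0,0,0],[0,0,0],[0,0,0],[0,0,0]]}'
python3 - <<'E'
from h import *
im=camera("wrist");cv2.imwrite("pics/w3.png",im[:,:,::-1]); s=sense();print(s['ee_pos'],s['ft_force'])
cv2.imwrite("pics/s3.png",cv2.resize(camera("scene")[150:400,180:480,::-1],None,fx=2.4,fy=2.4))
E
```

```text
time: 5.2
ee_pos: [0.4956, -0.0383, 0.0483]
tcp_rot: [[0.996, -0.087, 0.001], [-0.087, -0.996, -0.0], [0.001, 0.0, -1.0]]
ft_force: [-0.3, -0.8, -0.7]
grip_width: -0.0001
[ 0.49563239 -0.03832556  0.04834238] [-1.12215659 -0.05232294 -0.64958281]
```

View pics/w3.png

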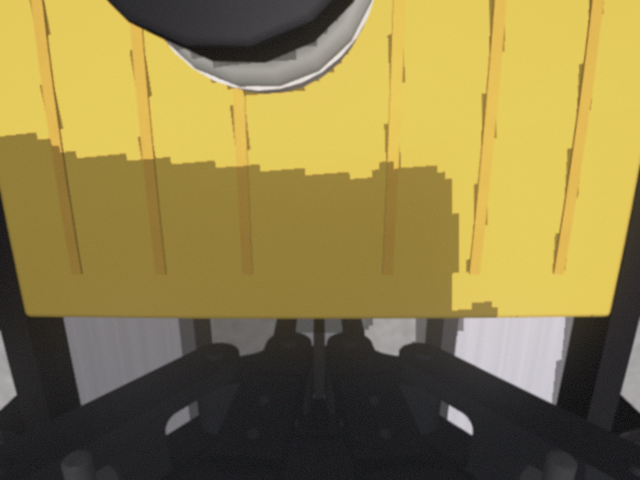

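View pics/s3.png

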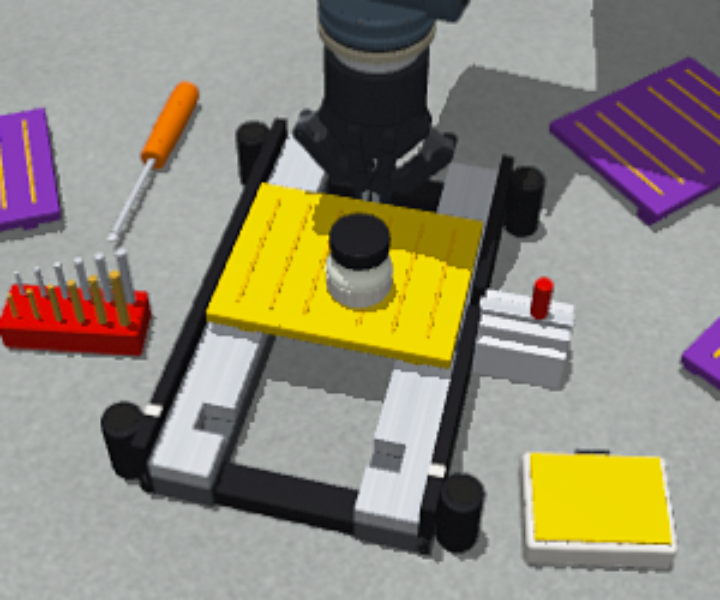

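The scene view shows the board moving under a soft push, about 9 mm so far, with the jar upright. I'll carry on.

```bash
python3 -m jog '{"jaw":[0,0,0,0,0,0,0,0,0,0,0,0,0,0,0,0,0,0,0,0],"travel":[[0.15,0,0],[0.4,-0.03,0],[0.65,-0.05,0],[0.9,-0.08,0],[1.15,-0.1,0],[1.4,-0.12,0],[1.65,-0.14,0],[1.9,-0.16,0],[2.15,-0.18,0],[2.4,-0.2,0],[2.65,-0.23,0],[2.9,-0.25,0],[3.15,-0.27,0],[3.4,-0.29,0],[3.65,-0.31,0],[3.9,-0.34,0],[4.15,-0.36,0],[4.4,-0.38,0],[4.65,-0.4,0],[4.9,-0.42,0]],"angular":[[0,0,0],[0,0,0],[0,0,0],[0,0,0],[0,0,0],[0,0,0],[0,0,0],[0,0,0],[0,0,0],[0,0,0],[0,0,0],[0,0,0],[0,0,0],[0,0,0],[0,0,0],[0,0,0],[0,0,0],[0,0,0],[0,0,0],[0,0,0]]}'
python3 -m jog '{"jaw":[0,0,0,0,0,0,0,0,0,0],"travel":[[0.2,0,0],[0.4,-0.03,0],[0.6,-0.05,0],[0.8,-0.07,0],[1.0,-0.08,0],[1.2,-0.1,0],[1.4,-0.12,0],[1.6,-0.14,0],[1.8,-0.16,0],[2.0,-0.17,0]],"angular":[[0,0,0],[0,0,0],[0,0,0],[0,0,0],[0,0,0],[0,0,0],[0,0,0],[0,0,0],[0,0,0],[0,0,0]]}'
python3 - <<'E'
from h import *
s=sense();print(s['ee_pos'],s['ft_force'])
cv2.imwrite("pics/s4.png",cv2.resize(camera("scene")[190:400,210:480,::-1],None,fx=2.8,fy=2.8))
E
```

```text
time: 7.3
ee_pos: [0.5444, -0.0425, 0.0483]
tcp_rot: [[0.996, -0.087, -0.0], [-0.087, -0.996, 0.0], [-0.0, -0.0, -1.0]]
ft_force: [-4.4, 0.3, 3.2]
grip_width: -0.0
time: 8.3
ee_pos: [0.5643, -0.0442, 0.0483]
tcp_rot: [[0.996, -0.087, -0.0], [-0.087, -0.996, -0.0], [-0.0, 0.0, -1.0]]
ft_force: [-5.6, -0.1, 4.1]
grip_width: -0.0003
[ 0.56430513 -0.04420282  0.04830759] [-5.5699906  -0.13223527  4.13038483]
```

View pics/s4.png

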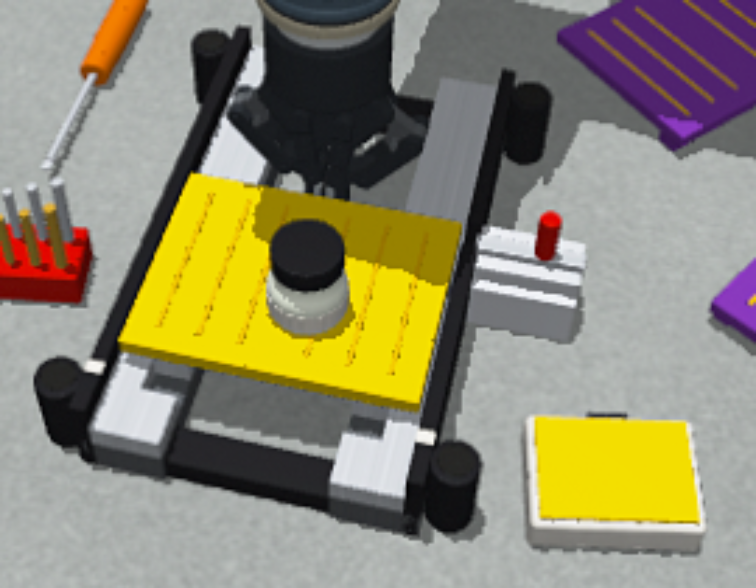

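```bash
python3 -m jog '{"jaw":[0,0,0,0,0,0,0,0,0],"travel":[[0.15,0,0],[0.3,-0.02,0],[0.45,-0.04,0],[0.6,-0.05,0],[0.75,-0.06,0],[0.9,-0.08,0],[1.05,-0.09,0],[1.2,-0.1,0],[1.35,-0.12,0]],"angular":[[0,0,0],[0,0,0],[0,0,0],[0,0,0],[0,0,0],[0,0,0],[0,0,0],[0,0,0],[0,0,0]]}'
for i in 1 2; do :; done
python3 -m jog '{"jaw":[0,0],"travel":[[0.1,0,0],[0.2,-0.02,0]],"angular":[[0,0,0],[0,0,0]]}'
```

```text
time: 9.25
ee_pos: [0.5778, -0.0454, 0.0482]
tcp_rot: [[0.996, -0.087, -0.0], [-0.087, -0.996, 0.0], [-0.0, -0.0, -1.0]]
ft_force: [-2.9, -0.1, 1.0]
grip_width: -0.0004
time: 9.45
ee_pos: [0.5801, -0.0456, 0.0483]
tcp_rot: [[0.996, -0.087, 0.001], [-0.087, -0.996, -0.0], [0.001, 0.0, -1.0]]
ft_force: [-0.2, 0.8, -0.5]
grip_width: 0.0002
```

Run:
```python
from h import *
im=camera("scene")
s=sense();print(s['ee_pos'],s['ft_force'])
cv2.imwrite("pics/s5.png",cv2.resize(im[190:400,210:480,::-1],None,fx=2.8,fy=2.8))
```

```text
[ 0.58026617 -0.04567237  0.04838716] [ 0.00256442 -0.13759513  0.11282253]
```

View pics/s5.png

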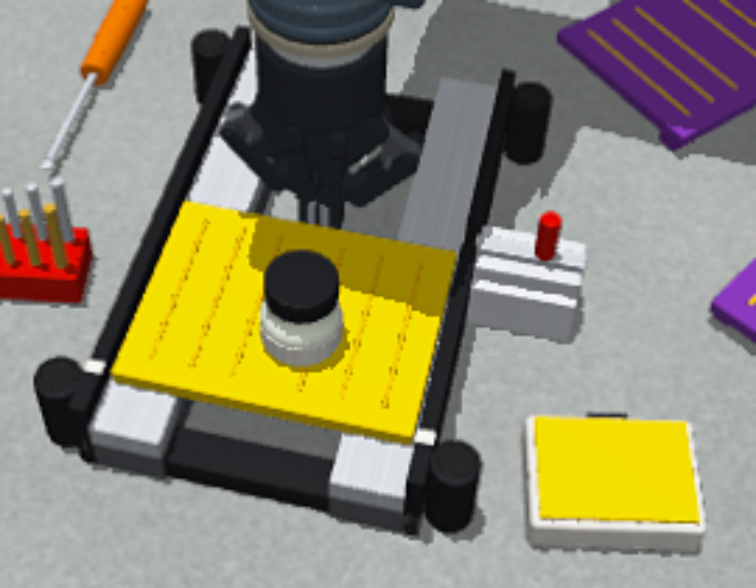

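The front edge is now at the white marks, the board sits lower and the push force has gone. I'll check this against the projected home pose, then back off.

```bash
python3 -m jog '{"jaw":[0,0,0,0],"travel":[[-0.5,0.04,0],[-1.2,0.1,0],[-2,0.17,0],[-2,0.17,0]],"angular":[[0,0,0],[0,0,0],[0,0,0],[0,0,0]]}'
python3 - <<'E'
from h import *
u=np.array([.9963,-.0865]);v=np.array([.0865,.9963])
C=np.array([.594,-.047])
for n in ["scene","top"]:
    im=camera(n)[:,:,::-1].copy(); big=cv2.resize(im,None,fx=4,fy=4,interpolation=cv2.INTER_CUBIC)
    for z,col in((.052,(255,0,255)),(.062,(0,160,0))):
        P=np.array([[*(C+(.07+a)*u+b*v),z] for a,b in((.07,.09),(.07,-.09),(-.07,-.09),(-.07,.09))])
        q=w2px(n,P); print(n,z,q.round(1).tolist())
        cv2.polylines(big,[((q+.5)*4-.5).astype(np.int32)],True,col,1)
    x0,y0=(245,220) if n=="scene" else (270,130)
    cv2.imwrite(f"pics/{n}6.png",big[y0*4:(y0+150)*4,x0*4:(x0+190)*4])
E
```

```text
time: 9.9
ee_pos: [0.5585, -0.0437, 0.0483]
tcp_rot: [[0.996, -0.087, -0.001], [-0.087, -0.996, 0.0], [-0.001, -0.0, -1.0]]
ft_force: [0.2, -0.6, 0.8]
grip_width: -0.0
scene 0.052 [[356.0, 346.1], [247.5, 322.8], [274.1, 260.8], [372.0, 279.3]]
scene 0.062 [[356.3, 342.6], [246.8, 319.3], [273.7, 257.1], [372.4, 275.6]]
top 0.052 [[293.9, 148.7], [382.9, 155.3], [378.1, 224.1], [288.1, 217.3]]
top 0.062 [[293.6, 147.4], [383.4, 154.0], [378.5, 223.6], [287.7, 216.6]]
```

View pics/scene6.png

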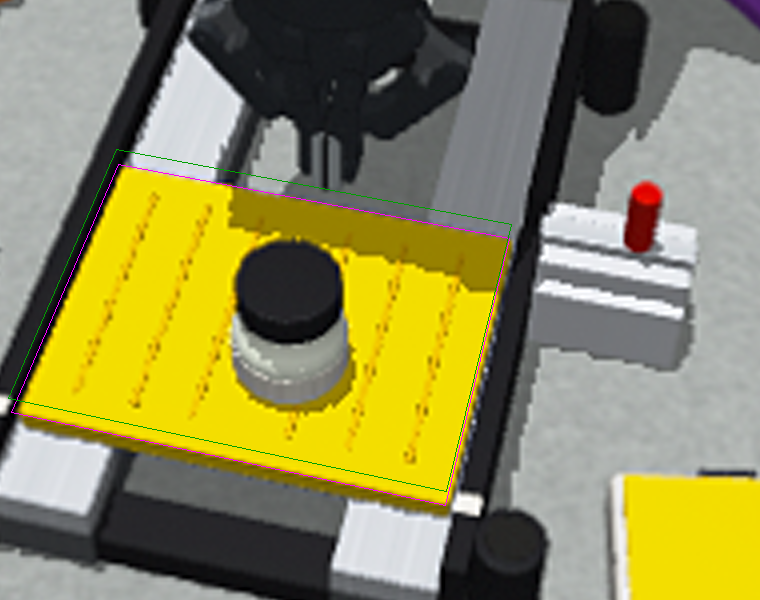

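View pics/top6.png

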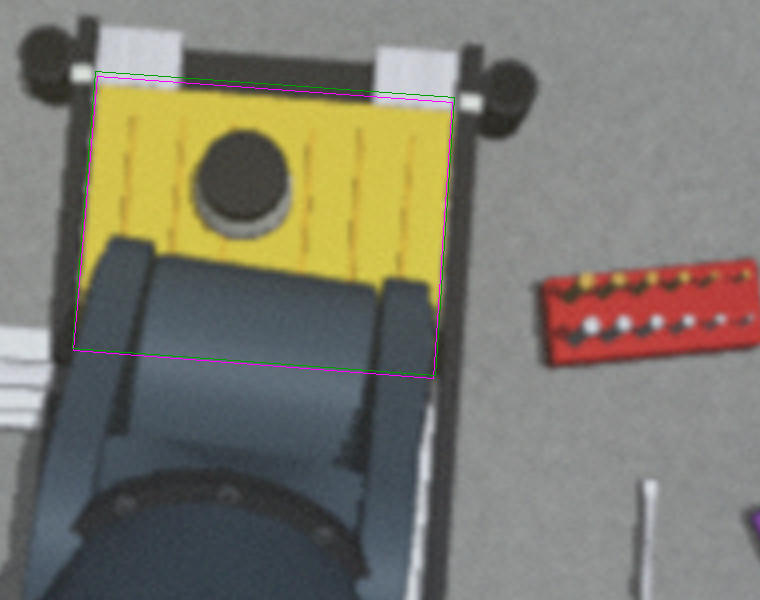

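Both board edges lie on the magenta home outline (top at 52 mm), not on the green riding one, so the board has dropped in flat and the jar is upright. Now the bolt.

```bash
python3 -m jog '{"jaw":[0,0,0,0,0],"travel":[[0,0,2],[0,0,6],[0,0,10.5],[0,0,15],[0,0,15]],"angular":[[0,0,0],[0,0,0],[0,0,0],[0,0,0],[0,0,0]]}'
python3 - <<'E'
from h import *
s=sense();print(s['q'])
n="scene";im=camera(n);hsv=cv2.cvtColor(im,cv2.COLOR_RGB2HSV)
m=cv2.inRange(hsv,(0,150,60),(6,255,255))|cv2.inRange(hsv,(174,150,60),(180,255,255))
k,l,st,c=cv2.connectedComponentsWithStats(m)
for i in range(1,k):
    if 50<st[i,4]<300: print(st[i],px2w(n,c[i],.0685)[0].round(4))
E
```

```text
time: 10.5
ee_pos: [0.5624, -0.0443, 0.2044]
tcp_rot: [[0.996, -0.087, 0.01], [-0.087, -0.996, -0.002], [0.01, 0.001, -1.0]]
ft_force: [0.0, -0.1, -0.1]
grip_width: -0.0001
[-1.61065003e-01  4.20416037e-01  1.66608892e+00  1.39587364e-05
  1.04479545e+00  1.49687685e+00]
[242  59  30  11 227] [-0.146  -0.3698  0.0685]
[401 266   9  17 113] [0.5942 0.0982 0.0685]
```

```bash
python3 -m jog '{"jaw":[0,0,0,0,0,0,0,0,0,0,0,0,0,0],"travel":[[0.2,1,0],[0.5,2.5,0],[0.9,4,0],[1.2,5.5,0],[1.5,7,0],[1.8,8.5,0],[2.1,10,0],[2.4,11.5,0],[2.7,13,0],[3,14.5,0],[3.3,16,0],[3.6,17.2,0],[3.8,18,0],[3.8,18,0]],"angular":[[0,0,0.08],[0,0,0.2],[0,0,0.33],[0,0,0.46],[0,0,0.59],[0,0,0.72],[0,0,0.85],[0,0,0.98],[0,0,1.11],[0,0,1.24],[0,0,1.37],[0,0,1.5],[0,0,1.571],[0,0,1.571]]}'
python3 -m jog '{"jaw":[0,0,0,0,0],"travel":[[0,0,-2],[0,0,-4.5],[0,0,-7],[0,0,-8],[0,0,-8]],"angular":[[0,0,0],[0,0,0],[0,0,0],[0,0,0],[0,0,0]]}'
python3 - <<'E'
from h import *
cv2.imwrite("pics/s7.png",cv2.resize(camera("scene")[180:400,210:480,::-1],None,fx=2.7,fy=2.7))
m=camera_model("wrist");cv2.imwrite("pics/w7.png",camera("wrist")[:,:,::-1])
E
```

```text
time: 11.95
ee_pos: [0.5973, 0.1369, 0.1967]
tcp_rot: [[0.085, 0.996, -0.002], [0.996, -0.085, -0.0], [-0.0, -0.002, -1.0]]
ft_force: [-0.3, -0.5, -0.2]
grip_width: -0.0
time: 12.45
ee_pos: [0.5968, 0.1357, 0.1167]
tcp_rot: [[0.088, 0.996, -0.003], [0.996, -0.088, -0.0], [-0.001, -0.003, -1.0]]
ft_force: [0.4, 0.1, 0.8]
grip_width: -0.0004
```

View pics/s7.png

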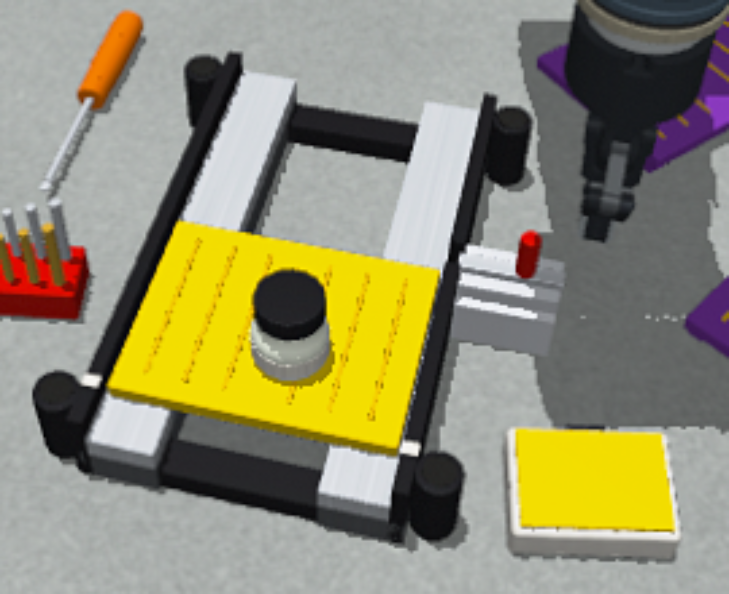

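View pics/w7.png

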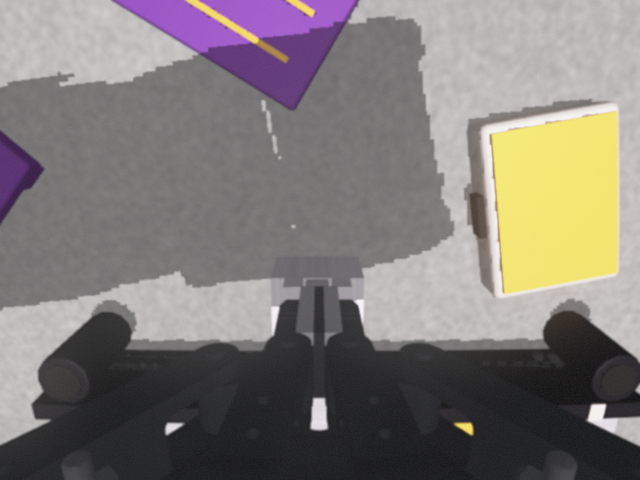

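The fingertips are just outside the knob at about (527,255) in the crop, and clear of the case. I'll descend to knob height and push in softly.

```bash
python3 -m jog '{"jaw":[0,0,0,0,0],"travel":[[0,0,-1],[0,0,-2.5],[0,0,-3.6],[0,0,-4],[0,0,-4]],"angular":[[0,0,0],[0,0,0],[0,0,0],[0,0,0],[0,0,0]]}'
python3 -m jog '{"jaw":[0,0,0,0,0,0,0,0,0,0,0,0,0,0],"travel":[[-0.03,-0.4,0],[-0.08,-0.9,0],[-0.1,-1.2,0],[-0.12,-1.4,0],[-0.14,-1.6,0],[-0.16,-1.8,0],[-0.17,-2,0],[-0.19,-2.2,0],[-0.21,-2.4,0],[-0.23,-2.6,0],[-0.24,-2.8,0],[-0.26,-3,0],[-0.28,-3.2,0],[-0.3,-3.4,0]],"angular":[[0,0,0],[0,0,0],[0,0,0],[0,0,0],[0,0,0],[0,0,0],[0,0,0],[0,0,0],[0,0,0],[0,0,0],[0,0,0],[0,0,0],[0,0,0],[0,0,0]]}'
python3 - <<'E'
from h import *
cv2.imwrite("pics/s8.png",cv2.resize(camera("scene")[180:400,210:480,::-1],None,fx=2.7,fy=2.7))
E
```

```text
time: 13.05
ee_pos: [0.5972, 0.1361, 0.0773]
tcp_rot: [[0.087, 0.996, -0.002], [0.996, -0.087, -0.0], [-0.0, -0.002, -1.0]]
ft_force: [-0.4, 0.4, -0.5]
grip_width: 0.0003
time: 14.45
ee_pos: [0.5947, 0.102, 0.0783]
tcp_rot: [[0.087, 0.996, 0.0], [0.996, -0.087, 0.0], [0.0, 0.0, -1.0]]
ft_force: [0.1, 2.5, 1.0]
grip_width: -0.0003
```

View pics/s8.png

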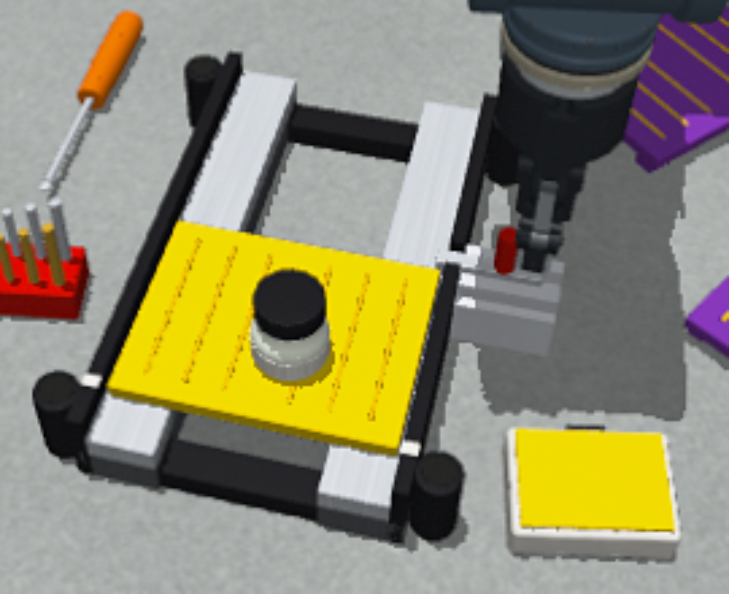

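The knob is moving in with about 2.5 N on the tool, and the bolt tip is coming through the lip behind the board at (448,257).

```bash
python3 -m jog '{"jaw":[0,0,0,0,0,0,0,0,0],"travel":[[-0.02,-0.2,0],[-0.04,-0.4,0],[-0.05,-0.6,0],[-0.07,-0.8,0],[-0.09,-1,0],[-0.1,-1.2,0],[-0.12,-1.4,0],[-0.14,-1.6,0],[-0.16,-1.8,0]],"angular":[[0,0,0],[0,0,0],[0,0,0],[0,0,0],[0,0,0],[0,0,0],[0,0,0],[0,0,0],[0,0,0]]}'
python3 -m jog '{"jaw":[0,0],"travel":[[-0.01,-0.1,0],[-0.02,-0.2,0]],"angular":[[0,0,0],[0,0,0]]}'
```

```text
time: 15.4
ee_pos: [0.5931, 0.084, 0.0783]
tcp_rot: [[0.087, 0.996, 0.0], [0.996, -0.087, -0.0], [-0.0, 0.0, -1.0]]
ft_force: [1.5, 1.9, 0.7]
grip_width: 0.0001
time: 15.6
ee_pos: [0.5929, 0.082, 0.0783]
tcp_rot: [[0.087, 0.996, 0.0], [0.996, -0.087, -0.0], [0.0, 0.0, -1.0]]
ft_force: [2.2, 1.5, -0.3]
grip_width: -0.0004
```

```bash
python3 -m jog '{"jaw":[0,0],"travel":[[-0.01,-0.1,0],[-0.02,-0.2,0]],"angular":[[0,0,0],[0,0,0]]}'
python3 -m jog '{"jaw":[0,0],"travel":[[-0.01,-0.1,0],[-0.01,-0.1,0]],"angular":[[0,0,0],[0,0,0]]}'
```

```text
time: 15.8
ee_pos: [0.5929, 0.0815, 0.0784]
tcp_rot: [[0.087, 0.996, 0.001], [0.996, -0.087, 0.002], [0.002, 0.001, -1.0]]
ft_force: [2.1, 17.5, -0.9]
grip_width: 0.0001
time: 16.0
ee_pos: [0.5929, 0.0814, 0.0785]
tcp_rot: [[0.087, 0.996, 0.001], [0.996, -0.087, 0.003], [0.003, 0.001, -1.0]]
ft_force: [2.2, 18.5, -1.1]
grip_width: -0.0001
```

The force rose sharply to 18 N and the tool stopped at rack y = 128 mm, exactly where the bolt's stop was predicted. I'll back off along the same line, then go up.

```bash
python3 -m jog '{"jaw":[0,0,0,0,0,0,0,0,0,0,0,0,0],"travel":[[0.02,0.5,0],[0.08,1.2,0],[0.2,2.5,0],[0.4,4,0],[0.4,4.5,0.5],[0.4,4.5,3],[0.4,4.5,7],[0.4,5.5,11],[0,7.5,14],[-1,10,15],[-3,13,15],[-4,14,15],[-4,14,15]],"angular":[[0,0,0],[0,0,0],[0,0,0],[0,0,0],[0,0,0],[0,0,0],[0,0,0],[0,0,0],[0,0,0],[0,0,0],[0,0,0],[0,0,0],[0,0,0]]}'
python3 - <<'E'
from h import *
u=np.array([.9963,-.0865]);v=np.array([.0865,.9963]);C=np.array([.594,-.047])
n="scene";im=camera(n)
hsv=cv2.cvtColor(im,cv2.COLOR_RGB2HSV)
m=cv2.inRange(hsv,(0,150,60),(6,255,255))|cv2.inRange(hsv,(174,150,60),(180,255,255))
k,l,st,c=cv2.connectedComponentsWithStats(m)
for i in range(1,k):
    if 50<st[i,4]<300:
        w=px2w(n,c[i],.0685)[0][:2]-C; print(st[i],w@u,w@v)
big=cv2.resize(im[:,:,::-1],None,fx=4,fy=4,interpolation=cv2.INTER_CUBIC)
P=np.array([[*(C+(.07+a)*u+b*v),.052] for a,b in((.07,.09),(.07,-.09),(-.07,-.09),(-.07,.09))])
cv2.polylines(big,[((w2px(n,P)+.5)*4-.5).astype(np.int32)],True,(255,0,255),1)
cv2.imwrite("pics/s9.png",big[220*4:370*4,245*4:435*4])
im=camera("top"); cv2.imwrite("pics/t9.png",im[:,:,::-1])
E
```

```text
time: 17.3
ee_pos: [0.5515, 0.2203, 0.2285]
tcp_rot: [[0.084, 0.996, -0.0], [0.996, -0.084, -0.0], [-0.0, -0.0, -1.0]]
ft_force: [0.7, -0.4, -0.7]
grip_width: -0.0002
[382 262   9  17 121] -0.012978042576287204 0.11056754081100885
```

View pics/s9.png

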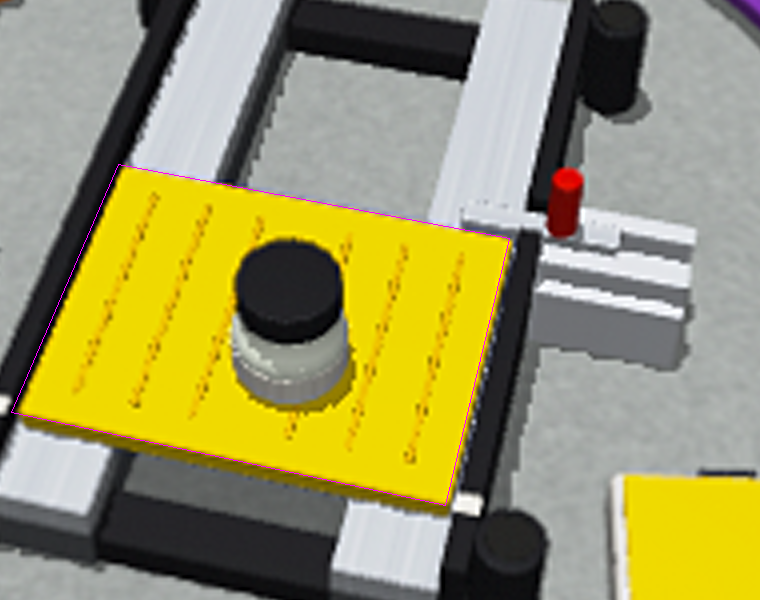

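View pics/t9.png

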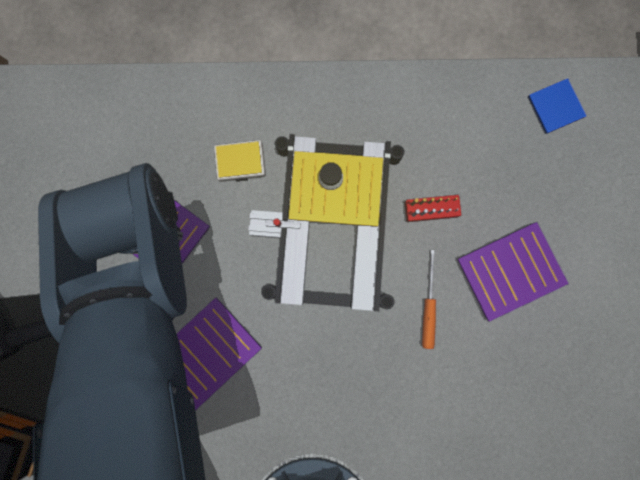

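The board is home, the bolt lies behind it with the knob at rack y = 110.6 mm (110 is fully shot), and the jar is upright. The case, bits and driver have not moved, and the arm is clear.

```bash
python3 -c "
from cell import *
print(sense()['ft_force'],sense()['time']); print(close_job())"
```

```text
[-0.42699657 -0.08971799  0.37714396] 17.4
the job is handed in; nothing more can be done
None
```

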